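Reverse a row of sample tubes into the other rack

ROBOT

A 6-joint arm with a two-finger parallel gripper is mounted at the origin on a cart in front of the work surface, level with it; the furniture and walls round the work are solid. World frame = base frame: x ahead of the robot, y to its left, z up, the work surface at z = 0. Lengths are in m, angles in degrees, forces in N, time in s.
With the tool pointing down it reaches from about 0.4 to 0.825 m from the base axis. Payload 7 kg.
Tool frame: the origin (TCP) lies on the centre line of the jaws, within the pads' length; the fingertips stand 8 mm ahead of it and the grasp point (between the pads) lies 11 mm behind it; z points along the fingers, y is the line along which they close (so a half turn about z gives the same grasp; the last joint's range is limited). The gripper opens to 88 mm and grips with 3 to 60 N. Pads are 19 mm wide; open, the fingers measure 130 mm over their backs; the gripper's body (78 mm by 193 mm) begins 47 mm behind the grasp point.
Start: joints at [90.132, 20.546, 0.682, 0, -70.136, -16.507], TCP at [0.19, 0.648, 0.235] pointing down, gripper open.
Joint ranges: [-176.03, 176.03], [-82.01, 121.73], [-58.28, 71.71], [-173.87, 95.51], [-174.79, -0.11], [-173.66, 173.66]. Speed limits (degrees/s): [136.94, 136.94, 172.46, 180, 180, 180].

INTERFACE

Orientations are given as [roll, pitch, yaw] about the fixed x, y, z axes, in that order (R = Rz(yaw) Ry(pitch) Rx(roll)).
In Python, from plant import ctrl, vision gives the robot as it stands. The module is installed in compiled form; this text tells all that it offers.
- The arm moves only by the tool move_arm, never from a script. Its argument "moves" is one flat list of numbers, 7 for each row, row after row: the finger opening in cm, from 0 to 8.76, then the shift along the tool's x, y, z in cm, then the turn, a rotation vector about the tool's x, y, z in rad. A call has 1 to 8 rows; each row shifts and turns the commanded pose from where the row before left it, along the tool's axes as they then stand; what a row does not reach is not made up. A row lasts 1/10 s, in which the tool goes at most 50 mm and 8.59 degrees, less where a joint would pass 70% of its speed; a pose out of reach is approached as far as the arm can. A call with a gripper value outside its range is refused whole. The fingers move at their own pace and stop on an object; the grip force is fixed at half the most. Time passes only in rows, so rows that do not move let the fingers close. It gives the time, the measured TCP pose, the force, the opening and the grip force at its end, in the units of the state.
- ctrl.get_obs(): the state, without advancing time (a new reading comes with each control period).
- vision.snapshot(name): name is "scene" or "top"; returns (picture, depth): 420x560x3 uint8, red, green, blue; 420x560 float32, m along the optical axis (not along the pixel's ray), 0 where there is no reading.
- vision.camera_model(name): a dict with "vertical_fov" (degrees; the focal length in pixels is half the picture's height over the tangent of half this angle, whatever the lens; pixels are square), "cx", "cy" (the principal point, pixels), "cam_to_world" (4x4, takes a point from camera to world coordinates). Camera axes: x right, y down, z forward; pixel columns grow to the right and rows downward; lengths in m; the calibration is good to about 2 mm. A picture is of the moment at which its call begins. camera_model takes no time and is no camera call.
- ctrl.close_job(): hands the job in; it is judged then, once.
The state is a dict: "clock": time; "joint_pos": joint angles; "qvel": joint speeds; "tau": joint torques, N m; "tool_pos": TCP position; "orientation": TCP orientation; "force": force on the tool from outside, world axes, zero at the start; "moment": the same for the moment, N m; "opening": finger opening in m; "gripper_force": force on a finger pad.
Only numpy, scipy, OpenCV 4.12 (cv2) and the standard library are available. Lean on these libraries where they do the work, as an engineer would, in place of code of your own. Each camera call takes 0.05 s, during which the arm holds its last target. There are 200 camera calls.

TASK

Move the four tubes from the full four-bay rack to the empty one so that the row ends up in reverse order, counted from the black knob that marks the head of each rack: one at a time, beginning with the tube nearest the full rack's knob, which goes into the empty rack's bay farthest from its knob, the next one into the bay beside it, and so on. Stand every tube upright on the floor of its bay, let go of it before taking the next, never tip a tube over, and leave the small carton and the cup between the racks where they are.

Things in the scene. Friction and masses are not known exactly. Their poses are not given: they have to be found in the camera images.
- tube_a: One of four like 50 ml tubes, one in each bay of rack_full at the start, in any order (the letter says nothing of its place). 113 mm tall; clear body 27 mm across, blue cap 34 mm across, 98 to 113 mm up; flat foot, 30 g. Origin: centre of its underside, z up the tube. Lift by the cap.
- tube_b: One of four like 50 ml tubes, one in each bay of rack_full at the start, in any order (the letter says nothing of its place). 113 mm tall; clear body 27 mm across, blue cap 34 mm across, 98 to 113 mm up; flat foot, 30 g. Origin: centre of its underside, z up the tube. Lift by the cap.
- tube_c: One of four like 50 ml tubes, one in each bay of rack_full at the start, in any order (the letter says nothing of its place). 113 mm tall; clear body 27 mm across, blue cap 34 mm across, 98 to 113 mm up; flat foot, 30 g. Origin: centre of its underside, z up the tube. Lift by the cap.
- tube_d: One of four like 50 ml tubes, one in each bay of rack_full at the start, in any order (the letter says nothing of its place). 113 mm tall; clear body 27 mm across, blue cap 34 mm across, 98 to 113 mm up; flat foot, 30 g. Origin: centre of its underside, z up the tube. Lift by the cap.
- rack_full: The rack that holds the four tubes at the start. Fixed, grey and metal, 278 x 58 mm; origin: centre of underside, x along the row, y across. Four open bays, 46 mm square inside, centred at x = -78, -26, 26, 78 mm; floor 4 mm, wall tops 34 mm above the bench. A 10 mm high lug at each end (x = -123, 123 mm); one bears the black knob.
- rack_empty: The rack that is empty at the start; the tubes go here. Fixed, grey and metal, 278 x 58 mm; origin: centre of underside, x along the row, y across. Four open bays, 46 mm square inside, centred at x = -78, -26, 26, 78 mm; floor 4 mm, wall tops 34 mm above the bench. A 10 mm high lug at each end (x = -123, 123 mm); one bears the black knob.
- knob_full: The knob of rack_full. Black, round, 24 mm across, 26 mm tall, fixed on one end lug (either one); marks the head of the row. Origin: centre of its underside, 10 mm above the bench; the rack's bay centres lie 45, 97, 149 and 201 mm from it. The other lug has only a flat steel plug.
- knob_empty: The knob of rack_empty. Black, round, 24 mm across, 26 mm tall, fixed on one end lug (either one); marks the head of the row. Origin: centre of its underside, 10 mm above the bench; the rack's bay centres lie 45, 97, 149 and 201 mm from it. The other lug has only a flat steel plug.
- carton: Small white reagent carton, 32 x 46 x 62 mm tall, loose, standing between the racks; to be left alone. Origin: centre of its underside.
- cup: Small white upturned cup, 31 mm across and 32 mm tall, loose, standing between the racks; to be left alone. Origin: centre of its underside.
Things that resemble listed ones, but are neither listed nor needed, are in the scene too. Leave any red or yellow look-alike of the tube_d alone.

How it is judged:
By the outcome, as a careful person would: the job done as asked, in the order asked, and still so for the second after the job is handed in, with the robot touching nothing.
It also fails if it takes over 109 s, if anything falls off the work surface, if the arm or the gripper's body presses on something with over 40 N, if the wrist force passes 120 N, or if a joint passes its speed limit or range.

## Working session

There is one attempt and no reset: what is moved stays moved. The work goes in short steps, Python scripts to look and compute and a tool call to move; the robot and the scene stay as the last step left them, time stands still between calls to the robot, and variables do not carry over. Pictures are saved under pics/ and viewed, at most 14 in all, crops included, and the job is handed in when it is done.

Besides the shell and the picture viewer there is one more tool, called after "Request:" by a JSON object that holds its "api" and its "payload", one argument or row to a line. move_arm: Moves the arm, as the interface text tells. Its arguments: {"type":"object","properties":{"moves":{"type":"array"}},"required":["moves"]}

```bash
mkdir -p pics
python3 - <<'E'
from plant import ctrl, vision
import cv2, numpy as np
for n in ("scene","top"):
    p,d=vision.snapshot(n); cv2.imwrite(f"pics/{n}0.png",p[:,:,::-1]); np.savez(f"{n}0.npz",p=p,d=d)
    print(n,vision.camera_model(n))
print(ctrl.get_obs())
E
```

```text
scene {'vertical_fov': 49.09984697401494, 'cx': 283.0184919222635, 'cy': 214.1755540731372, 'cam_to_world': array([[ 0.84775909, -0.31509044,  0.426641  ,  0.13971264],
       [-0.53034705, -0.49444002,  0.68866615, -0.66474924],
       [-0.00604374, -0.81009079, -0.58627331,  0.6372413 ],
       [ 0.        ,  0.        ,  0.        ,  1.        ]])}
top {'vertical_fov': 52.80136032199226, 'cx': 279.2274649850385, 'cy': 212.12970082735072, 'cam_to_world': array([[-0.01384316, -0.99933911,  0.03361106,  0.52189694],
       [-0.99981832,  0.01339366, -0.01356211,  0.03729622],
       [ 0.01310297, -0.0337927 , -0.99934297,  0.94552712],
       [ 0.        ,  0.        ,  0.        ,  1.        ]])}
{'clock': 0.1, 'joint_pos': array([ 9.01326273e+01,  2.05883606e+01,  6.38752038e-01, -1.76919688e-02,
       -7.01369102e+01, -1.65067392e+01]), 'qvel': array([-0.01963795, -0.12951704,  0.17674827, -0.00336322, -0.05097498,
        0.05161928]), 'tau': array([-1.33160742e-03, -5.84164596e+01,  2.93751848e+01,  7.01553851e+00,
        1.01739261e-02, -5.05938510e-05]), 'tool_pos': array([0.19019492, 0.64719733, 0.23370284]), 'orientation': array([ 1.79912321e+02, -8.63772533e-03, -1.63801291e+01]), 'force': array([0.27012135, 0.00688054, 0.08790554]), 'moment': array([0.00627248, 0.07894218, 0.006932  ]), 'gripper_force': 0.0, 'opening': 0.0876776108974367}
```

View pics/scene0.png

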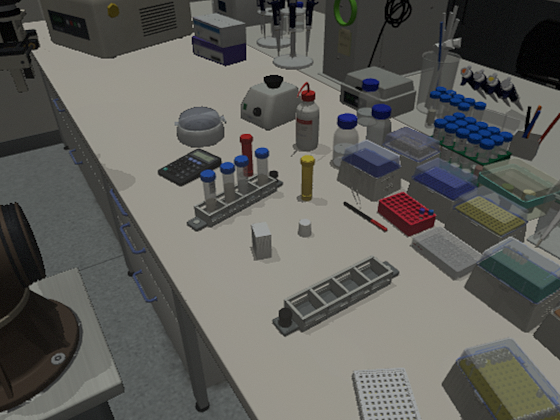

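View pics/top0.png

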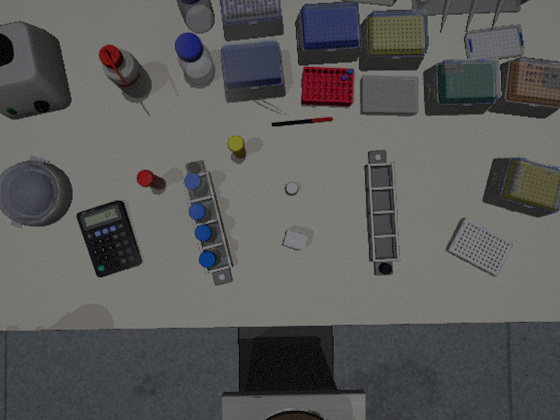

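The full rack stands left (top view about (208,222)), the empty one right (about (382,212)) with its knob at the near end (385,268). The full rack's knob looks to be at the far end: black at (273,175) in the scene view. I'll check that while measuring.

```bash
cat > h.py <<'E'
import numpy as np, cv2
from plant import vision
def cloud(n,d):
    m=vision.camera_model(n); f=d.shape[0]/2/np.tan(np.radians(m["vertical_fov"]/2))
    v,u=np.indices(d.shape); P=np.stack([(u-m["cx"])/f*d,(v-m["cy"])/f*d,d],-1)
    T=m["cam_to_world"]; return P@T[:3,:3].T+T[:3,3]
def caps(n,p,d,hue=(100,125)):
    W=cloud(n,d); hsv=cv2.cvtColor(p,cv2.COLOR_RGB2HSV)
    m=(hsv[...,0]>hue[0])&(hsv[...,0]<hue[1])&(hsv[...,1]>120)&(d>0)
    m&=(W[...,2]>.085)&(W[...,2]<.135)&(W[...,0]<.66)
    k,l,s,_=cv2.connectedComponentsWithStats(m.astype(np.uint8))
    for i in range(1,k):
        if s[i,4]<40: continue
        q=W[l==i]; zt=np.median(q[:,2]); t=q[q[:,2]>zt-.006]
        c,r=cv2.minEnclosingCircle(t[:,:2].astype(np.float32)); print(n,"cap",np.round(c,4),"r",round(r,4),"mean",np.round(t.mean(0),4),s[i,4])
E
python3 - <<'E'
from h import *
for n in ("top","scene"):
    z=np.load(n+"0.npz"); p,d=z["p"],z["d"]; W=cloud(n,d); caps(n,p,d)
    hsv=cv2.cvtColor(p,cv2.COLOR_RGB2HSV)
    for nm,ys in (("full",(.1,.28)),("empty",(-.3,-.12))):
        R=(W[...,1]>ys[0])&(W[...,1]<ys[1])&(W[...,0]>.3)&(W[...,0]<.7)&(d>0)
        m=R&(W[...,2]>.024)&(W[...,2]<.042)
        k,l,s,_=cv2.connectedComponentsWithStats(m.astype(np.uint8),connectivity=8)
        if n=="top":
            r=cv2.minAreaRect(W[m][:,:2].astype(np.float32)); print(n,nm,"wall",np.round(r[0],4),np.round(r[1],4),round(r[2],2),m.sum())
        b=R&(hsv[...,2]<40)&(W[...,2]>.015)&(W[...,2]<.05)
        k,l,s,_=cv2.connectedComponentsWithStats(b.astype(np.uint8))
        for i in range(1,k):
            if s[i,4]>25: print(n,nm,"dark",np.round(W[l==i].mean(0),4),s[i,4])
    print(n,"bench z",np.median(W[(np.abs(W[...,1])<.1)&(W[...,0]>.4)&(W[...,0]<.6)&(d>0)][:,2]))
z=np.load("top0.npz")["p"]; s=np.load("scene0.npz")["p"]
a=cv2.resize(z[140:300,130:410],None,fx=2.8,fy=2.8,interpolation=3); b=cv2.resize(s[120:240,180:325],None,fx=1.2,fy=1.2)
cv2.imwrite("pics/c1.png",cv2.convertScaleAbs(a[:,:,::-1],alpha=1.5,beta=20))
E
```

```text
top cap [0.6138 0.1966] r 0.0154 mean [0.6134 0.1961 0.1173] 185
top cap [0.554  0.1875] r 0.0162 mean [0.5538 0.1872 0.1172] 210
top cap [0.512 0.176] r 0.0164 mean [0.5119 0.1757 0.1173] 219
top cap [0.46   0.1678] r 0.0164 mean [0.4603 0.1675 0.1171] 226
top full wall [0.5576 0.2007] [0.1708 0.2623] 83.55 967
top empty wall [ 0.5367 -0.2005] [0.2405 0.0594] 1.78 1125
top empty dark [ 0.4282 -0.203   0.0347] 99
top bench z 0.00043888462364238823
scene cap [0.6134 0.1933] r 0.0174 mean [0.611  0.1914 0.1153] 113
scene cap [0.5531 0.1859] r 0.0167 mean [0.5516 0.183  0.1151] 124
scene cap [0.5116 0.1747] r 0.0177 mean [0.5097 0.172  0.1153] 129
scene cap [0.4587 0.1684] r 0.0177 mean [0.4585 0.1642 0.1154] 144
scene full dark [0.651  0.2062 0.0341] 41
scene empty dark [ 0.4253 -0.2077  0.0314] 106
scene bench z -0.0003317352948223329
```

View pics/c1.png

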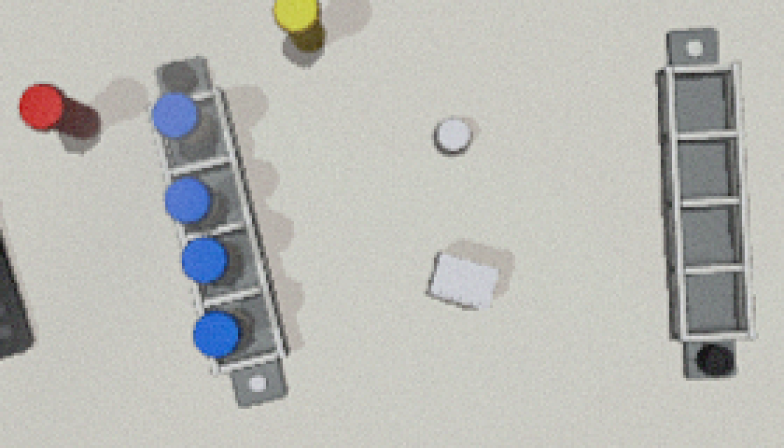

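The crop settles it: dark knob at (180,75), so the full rack's head is its far end. The empty rack's knob is at its near end (715,360), its bare plug at the far end. Next, a precise rack fit.

Run:
```python
from h import *
from scipy.optimize import minimize
z=np.load("top0.npz"); p,d=z["p"],z["d"]; W=cloud("top",d); hsv=cv2.cvtColor(p,cv2.COLOR_RGB2HSV)
for nm,c0 in (("full",(.545,.19,13)),("empty",(.537,-.2,2.5))):
    m=(np.abs(W[...,1]-c0[1])<.07)&(abs(W[...,0]-c0[0])<.13)&(d>0)&(W[...,2]>.03)&(W[...,2]<.038)&(hsv[...,2]>90)&(hsv[...,1]<60)
    Q=W[m][:,:2]
    def loc(v,Q):
        a=np.radians(v[2]); e=Q-v[:2]; return e@[np.cos(a),np.sin(a)], e@[-np.sin(a),np.cos(a)]
    def cost(v):
        x,y=loc(v,Q)
        dl=np.where(abs(x)<.106,abs(abs(y)-.0255),.02)   # long walls
        dc=np.min([np.hypot(x-c,np.maximum(abs(y)-.026,0)) for c in (-.104,-.052,0,.052,.104)],0)
        return np.minimum(np.minimum(dl,dc),.008).sum()
    b=min((minimize(cost,np.array(c0)+[dx,dy,0],method="Nelder-Mead",options=dict(initial_simplex=np.array(c0)+[dx,dy,0]+np.array([[0,0,0],[.01,0,0],[0,.01,0],[0,0,3]]))) for dx in(-.015,0,.015) for dy in (-.01,0,.01)),key=lambda r:r.fun)
    v=b.x; a=np.radians(v[2]); print(nm,np.round(v,4),b.fun/len(Q),len(Q))
    for x in (-.123,-.078,-.026,.026,.078,.123): print(x,np.round(v[:2]+x*np.array([np.cos(a),np.sin(a)]),4))
for nm,h,xr in (("yellow",(20,35),0),("red",(0,8),0)):
    m=(hsv[...,0]>=h[0])&(hsv[...,0]<=h[1])&(hsv[...,1]>150)&(W[...,2]>.1)&(W[...,2]<.13)&(W[...,0]<.72); print(nm,W[m].mean(0))
for nm,zr in (("carton",(.055,.07)),("cup",(.026,.038))):
    m=(abs(W[...,1])<.09)&(W[...,0]>.42)&(W[...,0]<.65)&(W[...,2]>zr[0])&(W[...,2]<zr[1]);print(nm,W[m].mean(0))
```

```text
full [ 0.5331  0.1811 13.5476] 0.0013140565589092408 533
-0.123 [0.4135 0.1523]
-0.078 [0.4573 0.1628]
-0.026 [0.5079 0.175 ]
0.026 [0.5584 0.1872]
0.078 [0.609  0.1994]
0.123 [0.6527 0.2099]
empty [ 0.5504 -0.2005  1.9463] 0.0013345372686359412 687
-0.123 [ 0.4275 -0.2046]
-0.078 [ 0.4725 -0.2031]
-0.026 [ 0.5244 -0.2013]
0.026 [ 0.5764 -0.1996]
0.078 [ 0.6284 -0.1978]
0.123 [ 0.6734 -0.1963]
yellow [0.68643871 0.11015956 0.11304531]
red [0.62107828 0.28992999 0.11329515]
carton [ 0.49216304 -0.00797375  0.0621699 ]
cup [ 0.6019101  -0.00218704  0.0317845 ]
```

Request:
{"api": "move_arm", "payload": {
  "moves": [7,0,0,0,0,0,-0.143,7,0,0,0,0,0,-0.143,7,3,3.2,0,0,0,0,7,3,3.2,0,0,0,0,7,3,3.2,0,0,0,0,7,3,3.2,0,0,0,0,7,3,3.2,0,0,0,0,7,3,3.2,0,0,0,0]
}}

```text
clock: 0.9
tool_pos: [0.3711, 0.454, 0.2343]
orientation: [180.0, 0.0, 0.0]
force: [1.0, 0.4, -1.3]
opening: 0.0701
gripper_force: 0.0
```

Request:
{"api": "move_arm", "payload": {
  "moves": [7,3.03,3.23,0,0,0,0,7,3.03,3.23,0,0,0,0,7,3.03,3.23,0,0,0,0,7,3.03,3.23,0,0,0,0,7,3.03,3.23,0,0,0,0,7,3.03,3.23,0,0,0,0,7,3.03,3.23,0,0,0,0,7,3.03,3.23,0,0,0,0]
}}

```text
clock: 1.7
tool_pos: [0.6136, 0.1957, 0.2342]
orientation: [180.0, 0.0, 0.0]
force: [-0.2, 1.0, -0.2]
opening: 0.0699
gripper_force: 0.0
```

Request:
{"api": "move_arm", "payload": {
  "moves": [7,0,0,2,0,0,0,7,0,0,2,0,0,0,7,0,0,2,0,0,0,7,0,0,2,0,0,0,7,0,0,2,0,0,0,7,0,0,0,0,0,0,7,0,0,0,0,0,0]
}}

```text
clock: 2.4
tool_pos: [0.6128, 0.1971, 0.1345]
orientation: [180.0, 0.0, 0.0]
force: [0.4, 0.1, -0.3]
opening: 0.0701
gripper_force: 0.0
```

Request:
{"api": "move_arm", "payload": {
  "moves": [7,0,0.1,1.8,0,0,0,7,0,0,1.8,0,0,0,7,0,0,0,0,0,0,2.5,0,0,0,0,0,0,2.5,0,0,0,0,0,0,2.5,0,0,0,0,0,0,2.5,0,0,0,0,0,0,2.5,0,0,0,0,0,0]
}}

```text
clock: 3.2
tool_pos: [0.613, 0.1964, 0.0991]
orientation: [-180.0, -0.0, 0.0]
force: [-0.0, -0.2, -0.3]
opening: 0.0356
gripper_force: 0.1
```

Request:
{"api": "move_arm", "payload": {
  "moves": [2.5,0,0,0,0,0,0,2.5,0,0,0,0,0,0]
}}

```text
clock: 3.4
tool_pos: [0.6131, 0.1964, 0.099]
orientation: [-180.0, -0.0, 0.0]
force: [-0.1, 0.2, 3.2]
opening: 0.0335
gripper_force: 30.0
```

Request:
{"api": "move_arm", "payload": {
  "moves": [2.5,0,0,1.0,0,0,0,2.5,0,0,-2.0,0,0,0,2.5,0,0,-2,0,0,0,2.5,0,0,-2,0,0,0,2.5,0,0,-2,0,0,0,2.5,0,0,-2,0,0,0,2.5,0,0,0,0,0,0]
}}

```text
clock: 4.1
tool_pos: [0.6142, 0.1969, 0.1916]
orientation: [-179.9, -0.2, 0.0]
force: [-0.4, 0.0, -0.2]
opening: 0.0335
gripper_force: 30.0
```

My first row there had the wrong sign: it went 1 cm down before lifting. I'll check how the tube sits in the grip.

Run:
```python
from h import *
from plant import ctrl
o=ctrl.get_obs(); print(o["tool_pos"],o["force"])
p,d=vision.snapshot("scene"); W=cloud("scene",d); np.savez("s1.npz",p=p,d=d)
cv2.imwrite("pics/s1.png",cv2.resize(p[80:240,150:350,::-1],None,fx=4,fy=3.75,interpolation=3)[:600])
hsv=cv2.cvtColor(p,cv2.COLOR_RGB2HSV)
m=(hsv[...,0]>100)&(hsv[...,0]<125)&(hsv[...,1]>120)&(W[...,2]>.14)&(abs(W[...,0]-.61)<.05)&(abs(W[...,1]-.19)<.05)
q=W[m]; print(len(q),q.min(0),q.max(0),q.mean(0))
```

```text
[0.61418419 0.1968724  0.19159733] [-0.44147328  0.00905264 -0.17928434]
106 [0.56871937 0.14904549 0.19989651] [0.64812127 0.21475375 0.44809455] [0.60426315 0.18848723 0.2573199 ]
```

View pics/s1.png

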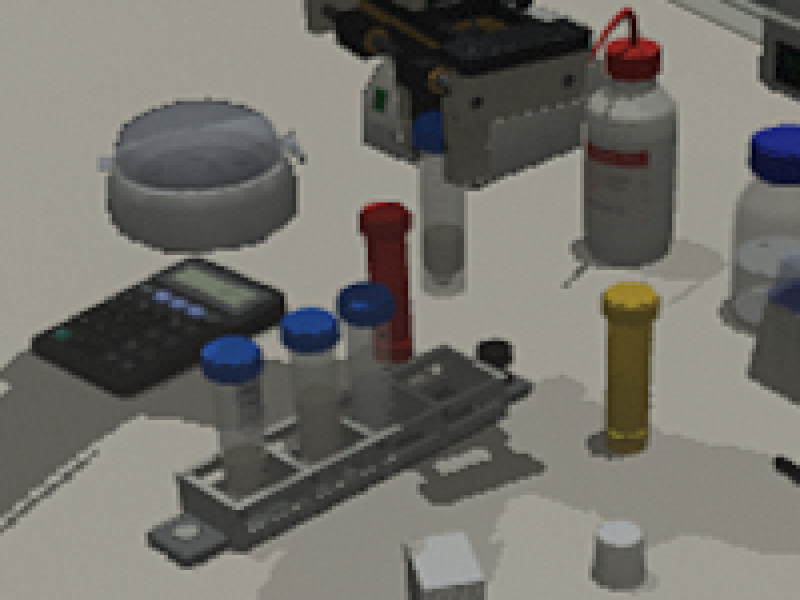

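The tube hangs upright (crop (443,290) at its foot), gripped slightly lower on the cap. It clears everything, so across to the far bay.

Request:
{"api": "move_arm", "payload": {
  "moves": [2.5,0.1,2.5,0,0,0,0,2.5,0.2,4,0,0,0,0,2.5,0.2,4,0,0,0,0,2.5,0.2,4,0,0,0,0,2.5,0.2,4,0,0,0,0,2.5,0.2,4,0,0,0,0,2.5,0.2,4,0,0,0,0,2.5,0.1,4,0,0,0,0]
}}

```text
clock: 4.95
tool_pos: [0.6262, -0.1103, 0.1873]
orientation: [-180.0, 0.1, 0.0]
force: [0.5, 0.3, -0.4]
opening: 0.0332
gripper_force: 30.0
```

Request:
{"api": "move_arm", "payload": {
  "moves": [2.5,0,4,0,0,0,0,2.5,0,3,0,0,0,0,2.5,0,1.9,0,0,0,0,2.5,0,0,0,0,0,0,2.5,0,0,0,0,0,0]
}}

```text
clock: 5.45
tool_pos: [0.6262, -0.1979, 0.1873]
orientation: [-180.0, 0.1, -0.1]
force: [-1.3, 0.5, -0.3]
opening: 0.0336
gripper_force: 30.0
```

Request:
{"api": "move_arm", "payload": {
  "moves": [2.5,0.2,0,1.5,0,0,0,2.5,0,0,2,0,0,0,2.5,0,0,2,0,0,0,2.5,0,0,1.5,0,0,0,2.5,0,0,0.8,0,0,0,2.5,0,0,0.3,0,0,0,2.5,0,0,0,0,0,0,2.5,0,0,0,0,0,0]
}}

```text
clock: 6.25
tool_pos: [0.6294, -0.1976, 0.1082]
orientation: [180.0, -0.1, 0.0]
force: [0.3, 0.5, -0.4]
opening: 0.034
gripper_force: 30.0
```

Request:
{"api": "move_arm", "payload": {
  "moves": [2.5,0,0,0.2,0,0,0,2.5,0,0,0.2,0,0,0,2.5,0,0,0,0,0,0]
}}

```text
clock: 6.55
tool_pos: [0.6288, -0.1977, 0.1035]
orientation: [-180.0, -0.0, 0.0]
force: [0.2, 0.3, -0.2]
opening: 0.0336
gripper_force: 30.0
```

Request:
{"api": "move_arm", "payload": {
  "moves": [2.5,0,0,0.2,0,0,0,2.5,0,0,0,0,0,0]
}}

```text
clock: 6.75
tool_pos: [0.6287, -0.1977, 0.1013]
orientation: [-180.0, 0.0, 0.0]
force: [-1.2, 0.5, -0.5]
opening: 0.0335
gripper_force: 30.0
```

Request:
{"api": "move_arm", "payload": {
  "moves": [2.5,0,0,0.2,0,0,0,2.5,0,0,0.1,0,0,0,2.5,0,0,0,0,0,0]
}}

```text
clock: 7.05
tool_pos: [0.6288, -0.1977, 0.0983]
orientation: [-180.0, 0.0, 0.0]
force: [0.7, -0.3, -0.7]
opening: 0.0336
gripper_force: 30.0
```

Request:
{"api": "move_arm", "payload": {
  "moves": [2.5,0,0,0.1,0,0,0,2.5,0,0,0.1,0,0,0,2.5,0,0,0,0,0,0]
}}

```text
clock: 7.35
tool_pos: [0.6288, -0.1977, 0.0964]
orientation: [-180.0, 0.0, 0.0]
force: [-0.9, -0.0, 0.4]
opening: 0.0334
gripper_force: 30.0
```

Request:
{"api": "move_arm", "payload": {
  "moves": [2.5,0,0,0.1,0,0,0,2.5,0,0,0.1,0,0,0,2.5,0,0,0,0,0,0]
}}

```text
clock: 7.65
tool_pos: [0.6291, -0.1978, 0.0948]
orientation: [180.0, -0.0, 0.0]
force: [-0.2, 0.0, 0.9]
opening: 0.0331
gripper_force: 30.0
```

Request:
{"api": "move_arm", "payload": {
  "moves": [2.5,0,0,0.1,0,0,0,2.5,0,0,0,0,0,0]
}}

```text
clock: 7.85
tool_pos: [0.6297, -0.1979, 0.0947]
orientation: [180.0, -0.1, 0.0]
force: [-0.6, 0.1, 6.6]
opening: 0.0336
gripper_force: 30.0
```

Request:
{"api": "move_arm", "payload": {
  "moves": [2.5,0,0,0.1,0,0,0,2.5,0,0,0,0,0,0]
}}

```text
clock: 8.05
tool_pos: [0.6303, -0.1979, 0.0946]
orientation: [179.9, -0.2, 0.1]
force: [-1.3, 0.9, 10.5]
opening: 0.0336
gripper_force: 30.0
```

Foot on the floor (10 N). Ease off, release, rise.

Request:
{"api": "move_arm", "payload": {
  "moves": [2.5,0,0,-0.15,0,0,0,4,0,0,0,0,0,0,5,0,0,0,0,0,0,6.5,0,0,0,0,0,0,6.5,0,0,0,0,0,0,6.5,0,0,-1,0,0,0,6.5,0,0,-2,0,0,0,6.5,0,0,-3,0,0,0]
}}

```text
clock: 8.85
tool_pos: [0.6279, -0.1976, 0.1537]
orientation: [-180.0, 0.2, 0.0]
force: [0.9, 0.1, 0.5]
opening: 0.0653
gripper_force: 0.0
```

Request:
{"api": "move_arm", "payload": {
  "moves": [6.5,-0.5,-2,-1,0,0,0,6.5,-0.8,-4,0,0,0,0,6.5,-0.8,-4,0,0,0,0,6.5,-0.8,-4,0,0,0,0,6.5,-0.8,-4,0,0,0,0,6.5,-0.8,-4,0,0,0,0,6.5,-0.8,-4,0,0,0,0,6.5,-0.8,-4,0,0,0,0]
}}

```text
clock: 9.65
tool_pos: [0.5675, 0.1039, 0.1651]
orientation: [-180.0, -0.1, 0.0]
force: [1.6, -0.9, 1.0]
opening: 0.0644
gripper_force: 0.0
```

Request:
{"api": "move_arm", "payload": {
  "moves": [7,-0.8,-4,0,0,0,0,7,-0.6,-3,0,0,0,0,7,0,-1.5,0,0,0,0,7,0,0,0,0,0,0]
}}

```text
clock: 10.05
tool_pos: [0.554, 0.1891, 0.1647]
orientation: [-180.0, -0.0, 0.2]
force: [-0.6, -0.7, 0.7]
opening: 0.0703
gripper_force: 0.0
```

Run:
```python
from h import *
for n in ("scene","top"):
    p,d=vision.snapshot(n); caps(n,p,d)
cv2.imwrite("pics/a2.png",p[:,:,::-1])
```

```text
scene cap [0.5548 0.1851] r 0.0176 mean [0.5511 0.1827 0.115 ] 122
scene cap [0.5116 0.1737] r 0.0169 mean [0.5096 0.1713 0.1151] 128
scene cap [0.4599 0.1667] r 0.0171 mean [0.4581 0.1643 0.1152] 144
scene cap [ 0.6237 -0.2   ] r 0.0164 mean [ 0.6226 -0.2012  0.1161] 212
top cap [ 0.6242 -0.1988] r 0.0166 mean [ 0.624  -0.1984  0.1172] 224
top cap [0.5521 0.1818] r 0.0141 mean [0.5518 0.1784 0.1171] 72
top cap [0.5118 0.1762] r 0.0164 mean [0.5093 0.1769 0.1174] 171
top cap [0.4599 0.168 ] r 0.0163 mean [0.4602 0.1677 0.1171] 223
```

Tube 1 stands in the far bay (cap top at 0.117). Now tube 2.

Request:
{"api": "move_arm", "payload": {
  "moves": [7,0,0.2,1.5,0,0,0,7,0,0,2,0,0,0,7,0,0,1.9,0,0,0,7,0,0,1.2,0,0,0,7,0,0,0,0,0,0,2.5,0,0,0,0,0,0,2.5,0,0,0,0,0,0,2.5,0,0,0,0,0,0]
}}

```text
clock: 10.95
tool_pos: [0.5543, 0.1855, 0.099]
orientation: [-179.9, -0.1, 0.0]
force: [0.2, -0.6, 0.4]
opening: 0.0515
gripper_force: 0.0
```

Request:
{"api": "move_arm", "payload": {
  "moves": [2.5,0,0,0,0,0,0,2.5,0,0,0,0,0,0,2.5,0,0,0,0,0,0,2.5,0,0,0,0,0,0,2.5,0,0,0,0,0,0]
}}

```text
clock: 11.45
tool_pos: [0.5541, 0.1855, 0.0984]
orientation: [-180.0, -0.0, 0.0]
force: [-0.2, 0.6, 2.7]
opening: 0.0331
gripper_force: 30.0
```

Request:
{"api": "move_arm", "payload": {
  "moves": [2.5,0,0,-1,0,0,0,2.5,0,0,-2,0,0,0,2.5,0,0,-2,0,0,0,2.5,0,0,-2,0,0,0,2.5,0,0,-2,0,0,0,2.5,0.2,2,0,0,0,0,2.5,0.2,4,0,0,0,0,2.5,0.2,4,0,0,0,0]
}}

```text
clock: 12.25
tool_pos: [0.5596, 0.0847, 0.1887]
orientation: [-180.0, -0.0, 0.1]
force: [1.1, 0.7, -0.7]
opening: 0.0339
gripper_force: 30.0
```

Request:
{"api": "move_arm", "payload": {
  "moves": [2.5,0.3,4,0,0,0,0,2.5,0.3,4,0,0,0,0,2.5,0.3,4,0,0,0,0,2.5,0.3,4,0,0,0,0,2.5,0.3,4,0,0,0,0,2.5,0.1,4,0,0,0,0,2.5,0,3,0,0,0,0,2.5,0,1.5,0,0,0,0]
}}

```text
clock: 13.05
tool_pos: [0.5754, -0.2021, 0.1883]
orientation: [180.0, 0.0, -0.1]
force: [-0.5, 1.0, -0.1]
opening: 0.0334
gripper_force: 30.0
```

Request:
{"api": "move_arm", "payload": {
  "moves": [2.5,0,0,0,0,0,0,2.5,0,0,0,0,0,0]
}}

```text
clock: 13.25
tool_pos: [0.5757, -0.1995, 0.1881]
orientation: [-180.0, 0.0, -0.0]
force: [0.3, 0.4, -0.5]
opening: 0.0337
gripper_force: 30.0
```

Down 8.7 cm, then feel for the floor.

Request:
{"api": "move_arm", "payload": {
  "moves": [2.5,0,0,1.5,0,0,0,2.5,0,0,2,0,0,0,2.5,0,0,2,0,0,0,2.5,0,0,1.5,0,0,0,2.5,0,0,1,0,0,0,2.5,0,0,0.6,0,0,0,2.5,0,0,0.1,0,0,0,2.5,0,0,0,0,0,0]
}}

```text
clock: 14.05
tool_pos: [0.5763, -0.1995, 0.1016]
orientation: [180.0, -0.0, 0.0]
force: [-0.2, 0.0, -0.4]
opening: 0.0338
gripper_force: 30.0
```

Request:
{"api": "move_arm", "payload": {
  "moves": [2.5,0,0,0.1,0,0,0,2.5,0,0,0.1,0,0,0,2.5,0,0,0,0,0,0]
}}

```text
clock: 14.35
tool_pos: [0.576, -0.1998, 0.0993]
orientation: [180.0, -0.0, -0.0]
force: [-0.8, -0.5, 0.8]
opening: 0.0335
gripper_force: 30.0
```

Request:
{"api": "move_arm", "payload": {
  "moves": [2.5,0,0,0.1,0,0,0,2.5,0,0,0,0,0,0]
}}

```text
clock: 14.55
tool_pos: [0.5762, -0.1998, 0.0984]
orientation: [180.0, -0.0, 0.0]
force: [-0.9, -0.5, 1.5]
opening: 0.0338
gripper_force: 30.0
```

Request:
{"api": "move_arm", "payload": {
  "moves": [2.5,0,0,0.1,0,0,0,2.5,0,0,0,0,0,0]
}}

```text
clock: 14.75
tool_pos: [0.5769, -0.1999, 0.0983]
orientation: [180.0, -0.1, 0.0]
force: [-0.7, 0.1, 7.1]
opening: 0.0333
gripper_force: 30.0
```

Request:
{"api": "move_arm", "payload": {
  "moves": [2.5,0,0,-0.1,0,0,0,4,0,0,0,0,0,0,5,0,0,0,0,0,0,6.5,0,0,0,0,0,0,6.5,0,0,0,0,0,0,6.5,0,0,-1,0,0,0,6.5,0,0,-2,0,0,0,6.5,0,0,-3,0,0,0]
}}

```text
clock: 15.55
tool_pos: [0.5749, -0.1996, 0.1578]
orientation: [-180.0, 0.2, 0.0]
force: [0.7, -0.1, 0.2]
opening: 0.0647
gripper_force: 0.0
```

Request:
{"api": "move_arm", "payload": {
  "moves": [6.5,-0.5,-2,-1,0,0,0,6.5,-0.7,-4,0,0,0,0,6.5,-0.7,-4,0,0,0,0,6.5,-0.7,-4,0,0,0,0,6.5,-0.7,-4,0,0,0,0,6.5,-0.7,-4,0,0,0,0,6.5,-0.7,-4,0,0,0,0,6.5,-0.7,-4,0,0,0,0]
}}

```text
clock: 16.35
tool_pos: [0.5215, 0.1019, 0.1691]
orientation: [-180.0, -0.1, 0.0]
force: [1.5, 0.0, -0.8]
opening: 0.0649
gripper_force: 0.0
```

Request:
{"api": "move_arm", "payload": {
  "moves": [7,-0.7,-4,0,0,0,0,7,-0.4,-2.5,0,0,0,0,7,0,-1.1,0,0,0,0,7,0,0,0,0,0,0,7,0,0,0,0,0,0]
}}

```text
clock: 16.85
tool_pos: [0.5108, 0.1759, 0.1683]
orientation: [180.0, 0.0, 0.0]
force: [-0.1, -0.5, -0.0]
opening: 0.0704
gripper_force: 0.0
```

Run:
```python
from h import *
for n in ("scene","top"):
    p,d=vision.snapshot(n); caps(n,p,d)
```

```text
scene cap [0.5114 0.1741] r 0.0164 mean [0.5096 0.1717 0.1152] 127
scene cap [0.4595 0.1663] r 0.0168 mean [0.4583 0.1637 0.1154] 144
scene cap [ 0.6228 -0.2006] r 0.017 mean [ 0.6221 -0.2024  0.1158] 233
scene cap [ 0.5753 -0.1984] r 0.0168 mean [ 0.5738 -0.1997  0.116 ] 226
top cap [ 0.6245 -0.1986] r 0.0163 mean [ 0.6243 -0.1983  0.1172] 222
top cap [ 0.5766 -0.1951] r 0.0162 mean [ 0.5757 -0.1958  0.117 ] 221
top cap [0.4592 0.1683] r 0.0162 mean [0.458  0.1675 0.1172] 187
```

Tubes 1 and 2 stand properly. Now tube 3: down 6.98 cm to grasp.

Request:
{"api": "move_arm", "payload": {
  "moves": [7,0.1,0.05,1.5,0,0,0,7,0,0,2,0,0,0,7,0,0,2,0,0,0,7,0,0,1.5,0,0,0,7,0,0,0,0,0,0,2.5,0,0,0,0,0,0,2.5,0,0,0,0,0,0,2.5,0,0,0,0,0,0]
}}

```text
clock: 17.75
tool_pos: [0.5124, 0.1759, 0.099]
orientation: [-179.9, -0.1, 0.0]
force: [-0.8, -0.2, 0.6]
opening: 0.0513
gripper_force: 0.0
```

Request:
{"api": "move_arm", "payload": {
  "moves": [2.5,0,0,0,0,0,0,2.5,0,0,0,0,0,0,2.5,0,0,0,0,0,0,2.5,0,0,0,0,0,0,2.5,0,0,0,0,0,0]
}}

```text
clock: 18.25
tool_pos: [0.5121, 0.176, 0.0984]
orientation: [-180.0, -0.0, 0.0]
force: [-0.6, -0.0, 3.6]
opening: 0.0343
gripper_force: 30.0
```

Request:
{"api": "move_arm", "payload": {
  "moves": [2.5,0,0,-1,0,0,0,2.5,0,0,-2,0,0,0,2.5,0,0,-2,0,0,0,2.5,0,0,-2,0,0,0,2.5,0,0,-2,0,0,0,2.5,0.1,2,0,0,0,0,2.5,0.2,4,0,0,0,0,2.5,0.2,4,0,0,0,0]
}}

```text
clock: 19.05
tool_pos: [0.5166, 0.0751, 0.1887]
orientation: [-180.0, -0.0, 0.1]
force: [0.7, 0.2, 0.6]
opening: 0.0339
gripper_force: 30.0
```

Request:
{"api": "move_arm", "payload": {
  "moves": [2.5,0.2,4,0,0,0,0,2.5,0.2,4,0,0,0,0,2.5,0.2,4,0,0,0,0,2.5,0.1,4,0,0,0,0,2.5,0,4,0,0,0,0,2.5,0,3.5,0,0,0,0,2.5,0,2.5,0,0,0,0,2.5,0,1.75,0,0,0,0]
}}

```text
clock: 19.85
tool_pos: [0.5233, -0.2035, 0.1884]
orientation: [-180.0, 0.0, -0.1]
force: [0.2, 0.5, -0.6]
opening: 0.0336
gripper_force: 30.0
```

Request:
{"api": "move_arm", "payload": {
  "moves": [2.5,0,0,0,0,0,0,2.5,0,0,0,0,0,0]
}}

```text
clock: 20.05
tool_pos: [0.5236, -0.2019, 0.1882]
orientation: [-180.0, 0.0, -0.1]
force: [-0.1, 0.7, 0.1]
opening: 0.0338
gripper_force: 30.0
```

Request:
{"api": "move_arm", "payload": {
  "moves": [2.5,0,0,1.5,0,0,0,2.5,0,0,2,0,0,0,2.5,0,0,2,0,0,0,2.5,0,0,1.5,0,0,0,2.5,0,0,1,0,0,0,2.5,0,0,0.6,0,0,0,2.5,0,0,0.2,0,0,0,2.5,0,0,0,0,0,0]
}}

```text
clock: 20.85
tool_pos: [0.5242, -0.2016, 0.1004]
orientation: [180.0, -0.0, 0.0]
force: [-0.2, 0.3, -0.6]
opening: 0.0333
gripper_force: 30.0
```

Request:
{"api": "move_arm", "payload": {
  "moves": [2.5,0,0,0.1,0,0,0,2.5,0,0,0.1,0,0,0,2.5,0,0,0,0,0,0]
}}

```text
clock: 21.15
tool_pos: [0.5242, -0.2018, 0.0985]
orientation: [180.0, -0.0, 0.0]
force: [-0.1, 1.0, 0.4]
opening: 0.0337
gripper_force: 30.0
```

Request:
{"api": "move_arm", "payload": {
  "moves": [2.5,0,0,0.1,0,0,0,2.5,0,0,0,0,0,0]
}}

```text
clock: 21.35
tool_pos: [0.525, -0.2019, 0.0984]
orientation: [180.0, -0.1, 0.0]
force: [-0.9, 2.0, 7.8]
opening: 0.0333
gripper_force: 30.0
```

Request:
{"api": "move_arm", "payload": {
  "moves": [2.5,0,0,-0.1,0,0,0,4,0,0,0,0,0,0,5,0,0,0,0,0,0,6.5,0,0,0,0,0,0,6.5,0,0,0,0,0,0,6.5,0,0,-1,0,0,0,6.5,0,0,-2,0,0,0,6.5,0,0,-3,0,0,0]
}}

```text
clock: 22.15
tool_pos: [0.5229, -0.2016, 0.1579]
orientation: [-180.0, 0.2, 0.0]
force: [-0.1, 0.2, 0.3]
opening: 0.0651
gripper_force: 0.0
```

Request:
{"api": "move_arm", "payload": {
  "moves": [6.5,-0.5,-2,-1,0,0,0,6.5,-0.7,-4,0,0,0,0,6.5,-0.7,-4,0,0,0,0,6.5,-0.7,-4,0,0,0,0,6.5,-0.7,-4,0,0,0,0,6.5,-0.7,-4,0,0,0,0,6.5,-0.7,-4,0,0,0,0,6.5,-0.7,-4,0,0,0,0]
}}

```text
clock: 22.95
tool_pos: [0.4695, 0.0999, 0.1691]
orientation: [-180.0, -0.1, 0.0]
force: [1.0, 0.6, -0.7]
opening: 0.0651
gripper_force: 0.0
```

Request:
{"api": "move_arm", "payload": {
  "moves": [7,-0.7,-4,0,0,0,0,7,-0.4,-2.2,0,0,0,0,7,0,-0.8,0,0,0,0,7,0,0,0,0,0,0,7,0,0,0,0,0,0]
}}

```text
clock: 23.45
tool_pos: [0.4588, 0.1677, 0.1682]
orientation: [180.0, 0.0, 0.0]
force: [0.6, 0.1, -0.3]
opening: 0.0696
gripper_force: 0.0
```

Run:
```python
from h import *
for n in ("scene","top"):
    p,d=vision.snapshot(n); caps(n,p,d)
```

```text
scene cap [0.4597 0.1653] r 0.0184 mean [0.4581 0.1637 0.1151] 142
scene cap [ 0.6233 -0.2006] r 0.0167 mean [ 0.6221 -0.2021  0.1158] 230
scene cap [ 0.5756 -0.1987] r 0.0171 mean [ 0.5738 -0.2001  0.116 ] 238
scene cap [ 0.5231 -0.2026] r 0.0164 mean [ 0.5223 -0.2036  0.1161] 243
top cap [ 0.6243 -0.1988] r 0.0166 mean [ 0.6242 -0.1982  0.1173] 220
top cap [ 0.5759 -0.1957] r 0.0164 mean [ 0.5757 -0.1956  0.1172] 218
top cap [ 0.524  -0.1999] r 0.0164 mean [ 0.524  -0.1997  0.1171] 226
```

Three stand. Tube 4.

Request:
{"api": "move_arm", "payload": {
  "moves": [7,0.1,0.05,1.5,0,0,0,7,0,0,2,0,0,0,7,0,0,2,0,0,0,7,0,0,1.5,0,0,0,7,0,0,0,0,0,0,2.5,0,0,0,0,0,0,2.5,0,0,0,0,0,0,2.5,0,0,0,0,0,0]
}}

```text
clock: 24.35
tool_pos: [0.4603, 0.1679, 0.099]
orientation: [-179.9, -0.1, -0.0]
force: [0.2, -0.6, 0.8]
opening: 0.0515
gripper_force: 0.0
```

Request:
{"api": "move_arm", "payload": {
  "moves": [2.5,0,0,0,0,0,0,2.5,0,0,0,0,0,0,2.5,0,0,0,0,0,0,2.5,0,0,0,0,0,0,2.5,0,0,0,0,0,0]
}}

```text
clock: 24.85
tool_pos: [0.4601, 0.168, 0.0984]
orientation: [-180.0, -0.0, 0.0]
force: [-0.3, 0.1, 2.5]
opening: 0.0334
gripper_force: 30.0
```

Request:
{"api": "move_arm", "payload": {
  "moves": [2.5,0,0,-1,0,0,0,2.5,0,0,-2,0,0,0,2.5,0,0,-2,0,0,0,2.5,0,0,-2,0,0,0,2.5,0,0,-2,0,0,0,2.5,0.1,2,0,0,0,0,2.5,0.2,4,0,0,0,0,2.5,0.2,4,0,0,0,0]
}}

```text
clock: 25.65
tool_pos: [0.4645, 0.067, 0.1887]
orientation: [-180.0, -0.0, 0.1]
force: [0.8, -0.5, -0.2]
opening: 0.0332
gripper_force: 30.0
```

Request:
{"api": "move_arm", "payload": {
  "moves": [2.5,0.2,4,0,0,0,0,2.5,0.2,4,0,0,0,0,2.5,0.2,4,0,0,0,0,2.5,0.1,4,0,0,0,0,2.5,0,4,0,0,0,0,2.5,0,3.5,0,0,0,0,2.5,0,2.2,0,0,0,0,2.5,0,1.4,0,0,0,0]
}}

```text
clock: 26.45
tool_pos: [0.4714, -0.2048, 0.1883]
orientation: [-180.0, 0.0, -0.1]
force: [0.1, -0.0, 0.2]
opening: 0.0335
gripper_force: 30.0
```

Request:
{"api": "move_arm", "payload": {
  "moves": [2.5,0,0,0,0,0,0,2.5,0,0,0,0,0,0]
}}

```text
clock: 26.65
tool_pos: [0.4717, -0.203, 0.1881]
orientation: [-180.0, 0.0, -0.0]
force: [-0.7, -0.3, -0.7]
opening: 0.0338
gripper_force: 30.0
```

Request:
{"api": "move_arm", "payload": {
  "moves": [2.5,0,0,1.5,0,0,0,2.5,0,0,2,0,0,0,2.5,0,0,2,0,0,0,2.5,0,0,1.5,0,0,0,2.5,0,0,1,0,0,0,2.5,0,0,0.6,0,0,0,2.5,0,0,0.2,0,0,0,2.5,0,0,0,0,0,0]
}}

```text
clock: 27.45
tool_pos: [0.4721, -0.203, 0.1003]
orientation: [180.0, -0.0, 0.0]
force: [0.4, 0.3, -0.2]
opening: 0.0337
gripper_force: 30.0
```

Request:
{"api": "move_arm", "payload": {
  "moves": [2.5,0,0,0.1,0,0,0,2.5,0,0,0.1,0,0,0,2.5,0,0,0,0,0,0]
}}

```text
clock: 27.75
tool_pos: [0.4722, -0.2033, 0.0985]
orientation: [180.0, -0.1, 0.0]
force: [0.7, -0.4, 0.3]
opening: 0.0339
gripper_force: 30.0
```

Request:
{"api": "move_arm", "payload": {
  "moves": [2.5,0,0,0.1,0,0,0,2.5,0,0,0,0,0,0]
}}

```text
clock: 27.95
tool_pos: [0.4731, -0.2035, 0.0983]
orientation: [180.0, -0.1, 0.0]
force: [-0.8, 2.0, 8.6]
opening: 0.0335
gripper_force: 30.0
```

Request:
{"api": "move_arm", "payload": {
  "moves": [2.5,0,0,-0.1,0,0,0,4,0,0,0,0,0,0,5,0,0,0,0,0,0,6.5,0,0,0,0,0,0,6.5,0,0,0,0,0,0,6.5,0,0,-1,0,0,0,6.5,0,0,-2,0,0,0,6.5,0,0,-3,0,0,0]
}}

```text
clock: 28.75
tool_pos: [0.4709, -0.2031, 0.158]
orientation: [-180.0, 0.2, 0.0]
force: [0.8, -1.0, 0.4]
opening: 0.065
gripper_force: 0.0
```

Request:
{"api": "move_arm", "payload": {
  "moves": [6.5,0,0,-3,0,0,0,6.5,0,-3,-2,0,0,0,6.5,0,-4,0,0,0,0,6.5,0,-4,0,0,0,0,6.5,0,-4,0,0,0,0,6.5,0,-3,0,0,0,0,6.5,0,0,0,0,0,0,6.5,0,0,0,0,0,0]
}}

```text
clock: 29.55
tool_pos: [0.4719, -0.0226, 0.2087]
orientation: [-180.0, -0.0, 0.1]
force: [0.6, -0.6, 0.5]
opening: 0.0649
gripper_force: 0.0
```

Run:
```python
from h import *
for n in ("top","scene"):
    p,d=vision.snapshot(n); caps(n,p,d)
cv2.imwrite("pics/end.png",p[:,:,::-1])
```

```text
top cap [ 0.6244 -0.1985] r 0.0162 mean [ 0.6242 -0.1982  0.1171] 223
top cap [ 0.5762 -0.1956] r 0.0162 mean [ 0.5756 -0.1955  0.1174] 215
top cap [ 0.5243 -0.1998] r 0.0162 mean [ 0.5242 -0.1996  0.1172] 226
scene cap [ 0.624  -0.2008] r 0.0169 mean [ 0.6219 -0.2024  0.116 ] 232
scene cap [ 0.5745 -0.1981] r 0.0174 mean [ 0.5736 -0.1999  0.1159] 237
scene cap [ 0.5228 -0.202 ] r 0.0167 mean [ 0.5218 -0.2038  0.1156] 257
scene cap [ 0.4713 -0.2038] r 0.0174 mean [ 0.4702 -0.2054  0.116 ] 285
```

View pics/end.png

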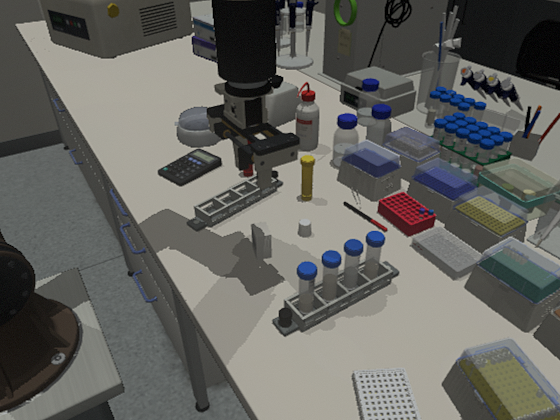

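All four tubes stand upright in the empty rack (caps at (307,270), (331,258), (354,247), (376,239)). The carton at (261,240), the cup at (305,228) and the yellow tube are in place, and the gripper is clear.

```bash
python3 -c "
from plant import ctrl
print(ctrl.close_job())"
```

```text
the job is handed in; nothing more can be done
None
```

All four tubes now stand upright in the other rack in reverse order, the carton and cup were left where they were, and the job was handed in at about 30 s; one slip, a 1 cm downward press on tube 1 before its first lift, left it upright and undisturbed.

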